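# Stow the spectrometer's spanners in their moulded tray

### The job

Put the large spanner back in its shaped recess in the tool tray, the right way round, and press both spanners fully home past their sprung catches (the small one has only been laid in its recess), so that each lies flat on the floor of its recess at both ends. Leave both spanners in the tray with nothing holding them, and leave everything else on the desk where it is.

Things in the scene. Friction and masses are not known exactly. Their poses are not given: they have to be found in the camera images.
- large_spanner: larger of two plain steel combination spanners, 0.12 to 0.20 kg: 162 mm long, 10 mm thick throughout, shank 12 mm wide. Origin: middle of the shank, on the underside; x along the shank towards the open-jaw head, z up as it lies. It starts flat on the desk, any way round.
- large_spanner_head (a point): centre of the large spanner's open-jaw head, 66 mm from its origin towards +x, on the underside; the head is a disc 34 mm across with a 17 mm wide jaw slot open towards +x, turned 15 deg to +y; solid metal towards the shank. Axes of the spanner
- large_spanner_ring (a point): centre of the large spanner's closed ring end, 66 mm from its origin towards -x, on the underside; the ring is 26 mm outside with a 19 mm hole. Axes of the spanner
- small_spanner: smaller spanner of the same make, 0.07 to 0.12 kg: 130 mm long, 10 mm thick, shank 10 mm wide; origin and axes as for the large one. It starts in the tray, the right way round, lying level on the four catches of its recess, its underside about 6 mm above the recess floor.
- small_spanner_head (a point): centre of the small spanner's open-jaw head (28 mm across, 13 mm jaw), 53 mm from its origin towards +x, on the underside; axes of the spanner
- small_spanner_ring (a point): centre of the small spanner's ring end (21 mm outside, 14 mm hole), 53 mm from its origin towards -x, on the underside; axes of the spanner
- tray: fixed moulded tool tray, light grey deck with dark recess floors, 204 (x) by 154 (y) mm, at any angle. Origin: centre of the underside, z up. Deck 16 mm and recess floors 7 mm above the desk (9 mm deep: a spanner that is home stands 1 mm proud). Each recess is its spanner's outline with 2 mm play all round; the large spanner does not go in reversed. A hex key lies fixed in a slot at y = +64 mm.
- large_recess (a point): middle of the large spanner's recess, on its floor, at tray x = 0, y = +24 mm; axes of the tray. The recess runs along tray x: head pocket at +x, ring pocket at -x. The large spanner is home with its origin here and its axes along the tray's
- small_recess (a point): middle of the small spanner's recess, on its floor, at tray x = 0, y = -34 mm; axes of the tray. The recess runs along tray x the other way round: head pocket at -x, ring pocket at +x
- finger_trough (a point): middle of the finger trough, on its floor, 7 mm above the desk: as deep as the recesses, it crosses both shanks, from tray x = -21 to +21 mm and y = -65 to +56 mm, so that fingers on either side of a shank have room below the deck; axes of the tray
- large_seat_head (a point): floor of the large head pocket, under the centre of the head when home (tray x = +66 mm, y = +24 mm); axes of the tray. Here, as at all four seats, a pair of sprung catches, 8 mm long and slippery, sticks out of the pocket's side walls (+y and -y) 2 mm into the way of the head or ring. A spanner laid in rests on its four catches, its underside 5 to 6 mm above the floor, about 3 mm below the deck
- large_seat_ring (a point): floor of the large ring pocket, under the centre of the ring when home (tray x = -66 mm, y = +24 mm); axes of the tray. Pushing down with 7 to 12 N on the head or ring forces that pair of catches apart; that end then slides to the floor and is held by their pinch, the other end stays up until it is pressed too (15 to 20 N in the middle of the shank for all four at once)
- small_seat_head (a point): floor of the small head pocket, under the centre of the small spanner's head when home (tray x = -53 mm, y = -34 mm), with catches as above; axes of the tray
- small_seat_ring (a point): floor of the small ring pocket, under the centre of the small spanner's ring when home (tray x = +53 mm, y = -34 mm), with catches as above; axes of the tray
- screwdriver: bystander: loose screwdriver with black handle, 160 mm long, lying on the desk; it and the large spanner may have changed places
- cuvette_rack: bystander: loose white rack 50 x 120 mm with clear cuvettes, 50 mm high, beyond the tray; origin at the centre of its underside
- amber_bottle: bystander: loose amber bottle, 56 mm wide, 115 mm high; origin at the centre of its underside
- pellet_press: bystander: loose steel hexagonal pellet press, 48 mm wide, 51 mm high; origin at the centre of its underside
- mouse: bystander: black computer mouse on a rubber pad, 105 x 60 mm, 33 mm high; origin at its underside
Not all that is in view belongs to the job. What is shaped like the small_spanner but purple is not meant. What is shaped like the large_spanner but purple is not meant.

How it is judged:
By the outcome, as a careful person would: the job done as asked, in the order asked, and still so for the second after the job is handed in, with the robot touching nothing.
It also fails if it takes over 67 s, if anything falls off the work surface, if the arm or the gripper's body presses on something with over 40 N, if the wrist force passes 120 N, or if a joint passes its speed limit or range.

### The arm

A 6-joint arm with a two-finger parallel gripper is mounted at the origin on the work surface. World frame = base frame: x ahead of the robot, y to its left, z up, the work surface at z = 0. Lengths are in m, angles in rad, forces in N, time in s.
With the tool pointing down it reaches from about 0.25 to 0.725 m from the base axis. Payload 4 kg.
Tool frame: the origin (TCP) lies on the centre line of the jaws, within the pads' length; the fingertips stand 17 mm ahead of it and the grasp point (between the pads) lies 2 mm behind it; z points along the fingers, x is the direction in which the jaws open and shut, and the axes are right-handed (so a half turn about z gives the same grasp; the last joint's range is limited). The gripper opens to 85 mm and grips with 20 to 120 N. Pads are 22 mm wide; open, the fingers measure 114 mm over their backs; the gripper's body (76 mm by 85 mm) begins 54 mm behind the grasp point. The pads swing forward as they close: fully open they stand 13 mm farther back than shut.
Start: joints at [1.297, 0.241, 0.005, 1.335, 0, 1.571], TCP at [0.135, 0.481, 0.248] pointing down, gripper open.
Joint ranges: [-2.72, 2.72], [-1.05, 1.87], [-1.09, 1.28], [-1.99, 2.15], [-1.42, 1.44], [-3.14, 3.14]. Speed limits (rad/s): [2.79, 2.79, 3.14, 3.14, 3.14, 3.14].

### API

Orientations are given as a unit quaternion [x, y, z, w].
In Python, from workcell import bot gives the robot as it stands.
- The arm moves only by the tool jog_arm, never from a script. Its arguments are lists of equal length, an entry for each row: "jaw": the closure, from 0 (fully open) to 1 (shut); "linear": the shift along the tool's x, y, z in m, a list of three; "delta_rot": the turn, a rotation vector about the tool's x, y, z in degrees, a list of three. A call has exactly 8 rows; each row is the pose to reach, as a shift and turn from the pose commanded when the call began, along the tool's axes at that moment; what a row does not reach only later rows make up. A row lasts 1/12 s, in which the tool goes at most 41.7 mm and 7.16 degrees, less where a joint would pass 70% of its speed; a pose out of reach is approached as far as the arm can. A call with a gripper value outside its range is refused whole. The fingers move at their own pace and stop on an object; the grip force is fixed at half the most. Time passes only in rows, so rows that repeat a pose let the fingers close, or fill a call up. It gives the time, the measured TCP pose, the force and the opening at its end, in the units of the state.
- bot.get_obs(): the state, without advancing time (a new reading comes with each control period).
- bot.camera(name): name is "scene" or "top" or "wrist"; returns (picture, depth): 480x640x3 uint8, red, green, blue; 480x640 float32, m along the optical axis (not along the pixel's ray), 0 where there is no reading.
- bot.calibration(name): a dict with "fovy" (degrees; the focal length in pixels is half the picture's height over the tangent of half this angle, whatever the lens; pixels are square), "cx", "cy" (the principal point, pixels), "k1" (the pictures are not rectified: a ray, as slopes to the right and down, at radius r is drawn at 1 + k1 r^2 times it, then the intrinsics apply), "origin" and "orientation" of the camera in the world. Camera axes: x right, y down, z forward; pixel columns grow to the right and rows downward; lengths in m; the calibration is good to about 2 mm. A picture is of the moment at which its call begins: read the wrist's pose just before it. calibration takes no time and is no camera call; for the wrist camera it gives the pose at the moment of the call.
- bot.job_done(): hands the job in, once; it reports no verdict.
The state is a dict: "clock": time; "joint_pos": joint angles; "joint_vel": joint speeds; "tau": joint torques, N m; "eef_pos": TCP position; "tool_rot": TCP orientation; "ft_force": force on the tool from outside, world axes, zero at the start; "ft_torque": the same for the moment, N m; "grip_width": finger opening in m.
Only numpy, scipy, OpenCV 4.12 (cv2) and the standard library are available. Lean on these libraries where they do the work, as an engineer would, in place of code of your own. Each camera call takes 0.05 s, during which the arm holds its last target.

## Working session

There is one attempt and no reset: what is moved stays moved. The work goes in short steps, Python scripts to look and compute and a tool call to move; the robot and the scene stay as the last step left them, time stands still between calls to the robot, and variables do not carry over. Pictures are saved under pics/ and viewed, and the job is handed in when it is done.

Besides the shell and the picture viewer there is one more tool, called after "Call:" as name(argument=value, ...) on one line, values as JSON. jog_arm: Moves the arm, as the interface text tells. Its arguments: {"type":"object","properties":{"jaw":{"type":"array","items":{"type":"number"}},"linear":{"type":"array","items":{"type":"array","items":{"type":"number"}}},"delta_rot":{"type":"array","items":{"type":"array","items":{"type":"number"}}}},"required":["jaw","linear","delta_rot"]}

```bash
mkdir -p pics; ls; cat > h.py <<'E'
import numpy as np, cv2, pickle
from workcell import bot
from scipy.spatial.transform import Rotation as R
def K(c,shape=(480,640)):
    f=shape[0]/2/np.tan(np.radians(c['fovy'])/2); return f,c['cx'],c['cy'],c['k1']
def grab(name,tag):
    c=bot.calibration(name); im,d=bot.camera(name)
    cv2.imwrite(f'pics/{tag}.png',im[:,:,::-1]); pickle.dump((c,im,d),open(f'{tag}.pkl','wb')); return c,im,d
def load(tag): return pickle.load(open(f'{tag}.pkl','rb'))
def rays(c,uv):
    f,cx,cy,k=K(c); uv=np.atleast_2d(np.asarray(uv,float)); p=(uv-[cx,cy])/f; q=p.copy()
    for _ in range(30): q=p/(1+k*(q**2).sum(1,keepdims=True))
    d=np.c_[q,np.ones(len(q))]; return d
def onplane(c,uv,z):
    d=rays(c,uv); Rm=R.from_quat(c['orientation']).as_matrix(); w=d@Rm.T; o=np.array(c['origin']); return o+w*((z-o[2])/w[:,2])[:,None]
def bydepth(c,uv,depth):
    d=rays(c,uv); uv=np.atleast_2d(uv).astype(int); z=depth[uv[:,1],uv[:,0]]; Rm=R.from_quat(c['orientation']).as_matrix()
    return np.array(c['origin'])+(d*z[:,None])@Rm.T
def proj(c,P):
    f,cx,cy,k=K(c); Rm=R.from_quat(c['orientation']).as_matrix(); p=(np.atleast_2d(P)-np.array(c['origin']))@Rm; q=p[:,:2]/p[:,2:]
    return q*(1+k*(q**2).sum(1,keepdims=True))*f+[cx,cy]
E
python3 - <<'E'
from h import *
print(bot.get_obs())
for n in ['top','scene','wrist']:
    c,im,d=grab(n,n+'0'); print(n,c)
E
```

```text
pics
{'clock': 0.0, 'joint_pos': array([1.29699026e+00, 2.41419608e-01, 3.70608195e-03, 1.33517702e+00,
       1.51439999e-05, 1.57080051e+00]), 'joint_vel': array([ 1.27257159e-03, -1.41421656e-03, -1.60727343e-03,  8.55282916e-05,
       -9.80873497e-04, -7.08517263e-04]), 'tau': array([ 5.01551040e-04, -3.72317684e+01,  2.52407616e+01,  1.68253732e-02,
        4.91179355e-05,  2.84172430e-06]), 'eef_pos': array([0.13503337, 0.48080127, 0.24740267]), 'tool_rot': array([ 7.96994455e-01,  6.03985714e-01, -8.39111640e-04,  6.26408170e-04]), 'ft_force': array([-0.60201321,  0.52526032,  0.49775281]), 'ft_torque': array([0.01236651, 0.01511507, 0.00419699]), 'grip_width': 0.08550885956822946}
top {'fovy': 47.56528228197786, 'cx': 315.7931708449271, 'cy': 230.8306412304361, 'k1': -0.14894346439675843, 'origin': array([ 0.27599555, -0.09221072,  1.62682534]), 'orientation': array([ 0.706763  , -0.70205533,  0.06077826, -0.06253308])}
scene {'fovy': 56.51507534840788, 'cx': 320.8359166286559, 'cy': 235.83377760239966, 'k1': -0.08920018867135784, 'origin': array([1.03434704, 0.19776532, 0.90004435]), 'orientation': array([ 0.47989598,  0.83049776, -0.24837299, -0.13521896])}
wrist {'fovy': 70.11186385658242, 'cx': 320.5281107462777, 'cy': 242.4539725127026, 'k1': -0.023497375873136616, 'origin': array([0.07108952, 0.50025487, 0.37242025]), 'orientation': array([0.79003079, 0.59824754, 0.08005372, 0.10743662])}
```

View pics/top0.png

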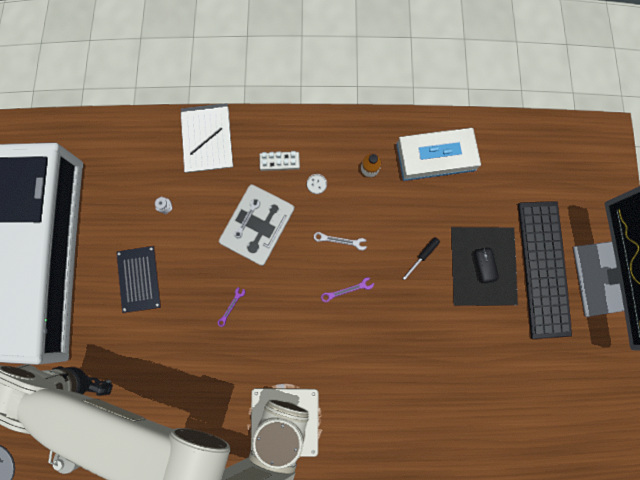

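View pics/scene0.png

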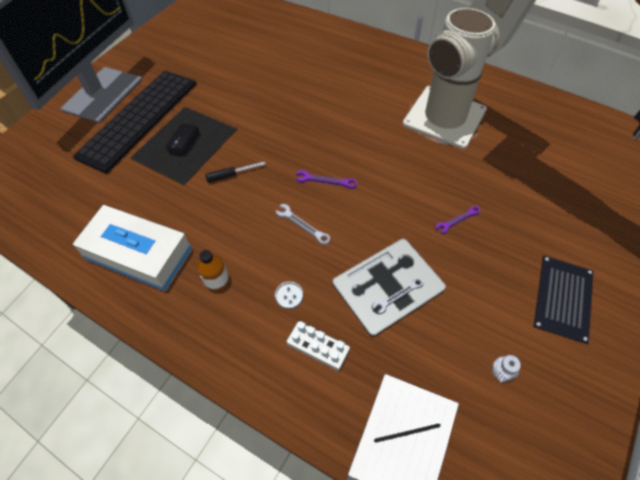

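View pics/wrist0.png

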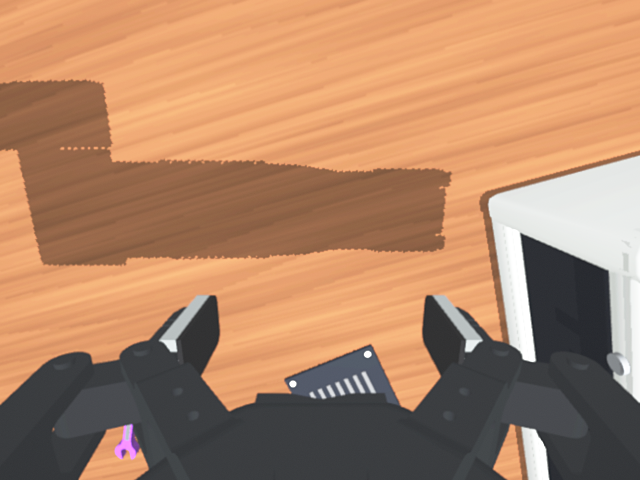

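```bash
python3 - <<'E'
from h import *
c,im,d=load('top0')
cr=im[175:275,205:385]; cv2.imwrite('pics/top0z.png',cv2.resize(cr,None,fx=4.4,fy=4.4,interpolation=cv2.INTER_CUBIC)[:,:,::-1])
pts=dict(ring=(320,237.5),head=(360,243),trayc=(257,225),purpleL=(347,291),purpS=(231,307),screwd=(421,258),rack=(280,160))
for n,p in pts.items(): print(n,onplane(c,p,0.01)[0], bydepth(c,p,d)[0])
c,im,d=load('scene0')
cr=im[180:380,260:460]; cv2.imwrite('pics/scene0z.png',cv2.resize(cr,None,fx=3,fy=3,interpolation=cv2.INTER_CUBIC)[:,:,::-1])
E
```

```text
ring [ 0.54091012 -0.09999317  0.01      ] [ 0.54231019 -0.1000343   0.0014551 ]
head [ 0.52492611 -0.2203162   0.01      ] [ 0.52583322 -0.22078301  0.0041083 ]
trayc [0.57795841 0.0908492  0.01      ] [0.57730584 0.09045359 0.01349412]
purpleL [ 0.38074355 -0.18091735  0.01      ] [ 0.38006868 -0.18034583  0.02041687]
purpS [0.33046641 0.1623903  0.01      ] [0.3304594  0.16235755 0.01020797]
screwd [ 0.48035285 -0.40392302  0.01      ] [ 0.47949541 -0.40261514  0.01678384]
rack [0.78314811 0.02513845 0.01      ] [0.76797292 0.02162709 0.05837918]
```

View pics/top0z.png

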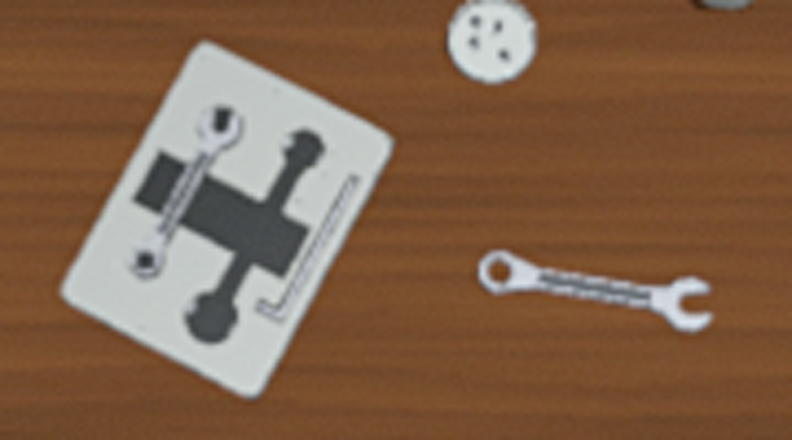

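View pics/scene0z.png

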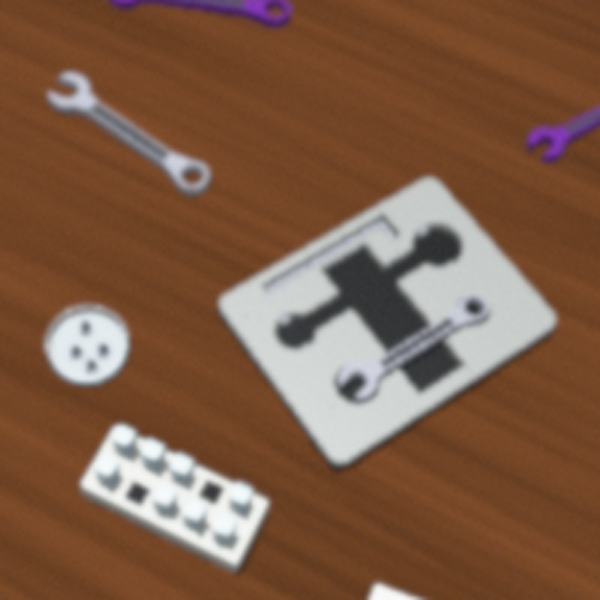

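```bash
cat >> h.py <<'E'
def toolR(yaw):  # degrees; tool x direction in world, tool z down
    a=np.radians(yaw); x=np.array([np.cos(a),np.sin(a),0]); z=np.array([0,0,-1.]); return np.c_[x,np.cross(z,x),z]
def plan(pos,yaw,o=None):
    o=o or bot.get_obs(); M=R.from_quat(o['tool_rot']); d=M.inv().apply(np.array(pos)-o['eef_pos']); rv=(M.inv()*R.from_matrix(toolR(yaw))).as_rotvec(degrees=True)
    print('linear',np.round(d,4),'rot',np.round(rv,2)); return d,rv
def yaw(o=None):
    o=o or bot.get_obs(); x=R.from_quat(o['tool_rot']).as_matrix()[:,0]; return np.degrees(np.arctan2(x[1],x[0]))
E
python3 - <<'E'
from h import *
c,im,d=load('wrist0')
o=bot.get_obs(); M=R.from_quat(o['tool_rot'])
print('cam in tool',M.inv().apply(c['origin']-o['eef_pos']), 'axis',M.inv().apply(R.from_quat(c['orientation']).as_matrix()[:,2]))
ct,_,_=load('top0')
z2=lambda u,v:(205+u/4.4,175+v/4.4)
Rp=onplane(ct,z2(303,150),.007)[0];Hp=onplane(ct,z2(212,317),.007)[0]; print('ring,head pockets',Rp,Hp,np.linalg.norm(Hp-Rp))
for p in [(203,40),(393,140),(253,397),(62,290)]: print(onplane(ct,z2(*p),.016)[0])
v=Hp-Rp; a=np.degrees(np.arctan2(v[1],v[0])); mid=(Rp+Hp)/2; print(a,mid)
plan([mid[0],mid[1],.19],a-90)
E
```

```text
cam in tool [ 0.00108454 -0.06681532 -0.12483996] axis [-6.45166085e-04  2.65545480e-01  9.64098118e-01]
ring,head pockets [0.62812845 0.04096884 0.007     ] [0.51091738 0.1010199  0.007     ] 0.13169876456231824
[0.70409896 0.11164761 0.016     ]
[ 0.63356968 -0.021668    0.016     ]
[0.4551331  0.07071718 0.016     ]
[0.52745098 0.2035548  0.016     ]
152.87245681274646 [0.56952291 0.07099437 0.007     ]
linear [-0.2771  0.5291  0.058 ] rot [1.000e-02 1.000e-01 1.144e+01]
```

Call:
jog_arm(jaw=[0,0,0,0,0,0,0,0], linear=[[-0.277,0.529,0.058],[-0.277,0.529,0.058],[-0.277,0.529,0.058],[-0.277,0.529,0.058],[-0.277,0.529,0.058],[-0.277,0.529,0.058],[-0.277,0.529,0.058],[-0.277,0.529,0.058]], delta_rot=[[0,0.1,11.4],[0,0.1,11.4],[0,0.1,11.4],[0,0.1,11.4],[0,0.1,11.4],[0,0.1,11.4],[0,0.1,11.4],[0,0.1,11.4]])

```text
clock: 0.82
eef_pos: [0.3775, 0.252, 0.2158]
tool_rot: [0.853, 0.522, 0.001, -0.001]
ft_force: [-0.0, 0.8, 0.3]
grip_width: 0.085
```

```bash
python3 - <<'E'
from h import *
o=bot.get_obs(); print(o['eef_pos'],yaw(o),np.degrees(o['joint_pos']))
plan([.5695,.071,.19],62.9)
E
```

```text
[0.37748193 0.25199253 0.21582571] 62.92141840430812 [ 3.36870690e+01  9.54632270e+00 -1.00049742e+01  7.03685235e+01
  6.09768720e-02  6.07656810e+01]
linear [-0.0738  0.2534  0.0256] rot [-0.01 -0.1   0.02]
```

Call:
jog_arm(jaw=[0,0,0,0,0,0,0,0], linear=[[-0.074,0.253,0.026],[-0.074,0.253,0.026],[-0.074,0.253,0.026],[-0.074,0.253,0.026],[-0.074,0.253,0.026],[-0.074,0.253,0.026],[-0.074,0.253,0.026],[-0.074,0.253,0.026]], delta_rot=[[0,0,0],[0,0,0],[0,0,0],[0,0,0],[0,0,0],[0,0,0],[0,0,0],[0,0,0]])

```text
clock: 1.48
eef_pos: [0.57, 0.0696, 0.1884]
tool_rot: [0.854, 0.52, 0.0, -0.0]
ft_force: [-0.2, 0.8, -0.1]
grip_width: 0.0851
```

```bash
python3 - <<'E'
from h import *
o=bot.get_obs(); print(o['eef_pos'],yaw(o),o['joint_vel'].round(3)); grab('wrist','w1')
E
```

```text
[0.5700038  0.06962772 0.1883796 ] 62.62102318011327 [ 0.06  -0.044 -0.057  0.024  0.032  0.027]
```

View pics/w1.png

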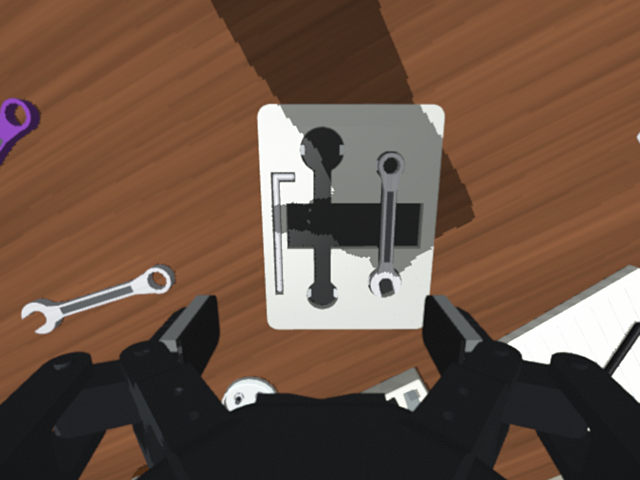

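```bash
cat >> h.py <<'E'
from scipy.optimize import least_squares
def tray_fit(tag,sat=60):
    c,im,d=load(tag); hsv=cv2.cvtColor(im,cv2.COLOR_RGB2HSV); m=((hsv[:,:,1]<sat)).astype(np.uint8)*255
    w=bydepth(c,np.stack(np.meshgrid(np.arange(640),np.arange(480)),-1).reshape(-1,2),d).reshape(480,640,3)
    m[w[:,:,2]>.06]=0
    m=cv2.morphologyEx(m,cv2.MORPH_CLOSE,np.ones((5,5))); m=cv2.morphologyEx(m,cv2.MORPH_OPEN,np.ones((3,3)))
    cs,_=cv2.findContours(m,cv2.RETR_EXTERNAL,cv2.CHAIN_APPROX_NONE)
    best=max(cs,key=lambda k:cv2.contourArea(k)*(cv2.minAreaRect(k)[1][0]<400))
    P=onplane(c,best[:,0,:],.016)[:,:2]
    (x,y),_,_=cv2.minAreaRect((P*1000).astype(np.float32))
    def res(p,full=False):
        a=p[2]; q=(P-p[:2])@np.array([[np.cos(a),-np.sin(a)],[np.sin(a),np.cos(a)]])
        ex=abs(q[:,0])-p[3]; ey=abs(q[:,1])-p[4]
        k=np.where(ex>ey,ex,ey); corner=(abs(q[:,0])>.085)&(abs(q[:,1])>.060)
        return np.where(corner,0,k)*1000
    s=least_squares(res,[x/1000,y/1000,np.radians(152.9),.102,.077],loss='soft_l1',f_scale=.5)
    r=res(s.x); print('tray',s.x[:2].round(4),np.degrees(s.x[2]).round(2),'half',s.x[3:].round(4),'med|r|mm',np.median(abs(r)).round(2),'bad',(abs(r)>2).sum(),len(r)); return s.x
def overlay(tag,t,out,box=None,sc=2):
    c,im,d=load(tag); im=im[:,:,::-1].copy(); x,y,a=t[:3]; th=np.linspace(0,2*np.pi,60)
    T=lambda q,z: np.c_[x+q[:,0]*np.cos(a)-q[:,1]*np.sin(a),y+q[:,0]*np.sin(a)+q[:,1]*np.cos(a),np.full(len(q),z)]
    circ=lambda cx,cy,r: np.c_[cx+r*np.cos(th),cy+r*np.sin(th)]
    rect=lambda x0,x1,y0,y1: np.array([[x0,y0],[x1,y0],[x1,y1],[x0,y1],[x0,y0]])
    if box: u0,v0,u1,v1=box
    else: u0,v0,u1,v1=0,0,640,480
    big=cv2.resize(im[v0:v1,u0:u1],None,fx=sc,fy=sc,interpolation=cv2.INTER_CUBIC)
    for q,z,col in [(rect(-.102,.102,-.077,.077),.016,(0,0,255)),(circ(.066,.024,.019),.016,(0,255,0)),(circ(-.066,.024,.015),.016,(0,255,0)),(rect(-.021,.021,-.065,.056),.016,(255,0,0)),(circ(-.053,-.034,.016),.016,(0,255,255)),(circ(.053,-.034,.0125),.016,(0,255,255))]:
        p=((proj(c,T(q,z))-[u0-.5,v0-.5])*sc).astype(np.int32); cv2.polylines(big,[p],False,col,1)
    cv2.imwrite(f'pics/{out}.png',big)
E
python3 - <<'E'
from h import *
t=tray_fit('w1'); np.save('tray.npy',t)
overlay('w1',t,'w1o',(230,90,480,345),2.3)
c,_,d=load('w1'); print(bydepth(c,[(345,270),(290,120),(430,120)],d))
o=t[:2]+.024*np.array([-np.sin(t[2]),np.cos(t[2])]); print('large recess',o)
E
```

```text
tray [0.5816 0.093 ] 152.72 half [0.1018 0.0769] med|r|mm 0.15 bad 18 771
[[0.61776768 0.07165477 0.01491255]
 [0.47929176 0.08976218 0.01655016]
 [0.5322749  0.19248494 0.01542024]]
large recess [0.5706365  0.07166468]
```

View pics/w1o.png

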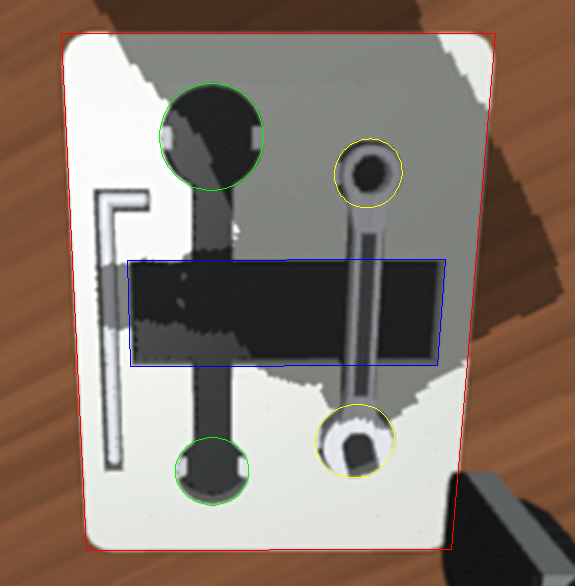

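```bash
python3 - <<'E'
from h import *
plan([.533,-.16,.188],172.4)
E
```

```text
linear [-0.2218  0.0744  0.0004] rot [-3.0000e-02 -1.4000e-01 -1.0967e+02]
```

Call:
jog_arm(jaw=[0,0,0,0,0,0,0,0], linear=[[-0.222,0.074,0],[-0.222,0.074,0],[-0.222,0.074,0],[-0.222,0.074,0],[-0.222,0.074,0],[-0.222,0.074,0],[-0.222,0.074,0],[-0.222,0.074,0]], delta_rot=[[0,0,-110],[0,0,-110],[0,0,-110],[0,0,-110],[0,0,-110],[0,0,-110],[0,0,-110],[0,0,-110]])

```text
clock: 2.2
eef_pos: [0.5316, -0.1596, 0.1897]
tool_rot: [0.523, 0.853, 0.001, -0.0]
ft_force: [-0.9, 0.5, 1.7]
grip_width: 0.0857
```

```bash
python3 - <<'E'
from h import *
o=bot.get_obs(); print(o['eef_pos'],yaw(o)); 
plan([.533,-.16,.188],172.4)
E
```

```text
[ 0.53159525 -0.15958092  0.18973368] 116.9720806904414
linear [-0.001   0.0011  0.0017] rot [  0.1   -0.06 -55.43]
```

Call:
jog_arm(jaw=[0,0,0,0,0,0,0,0], linear=[[-0.001,0.001,0.002],[-0.001,0.001,0.002],[-0.001,0.001,0.002],[-0.001,0.001,0.002],[-0.001,0.001,0.002],[-0.001,0.001,0.002],[-0.001,0.001,0.002],[-0.001,0.001,0.002]], delta_rot=[[0,0,-56],[0,0,-56],[0,0,-56],[0,0,-56],[0,0,-56],[0,0,-56],[0,0,-56],[0,0,-56]])

```text
clock: 2.87
eef_pos: [0.5336, -0.1569, 0.1878]
tool_rot: [0.059, 0.998, 0.001, -0.0]
ft_force: [-0.2, -0.4, 0.0]
grip_width: 0.0852
```

```bash
python3 - <<'E'
from h import *
o=bot.get_obs(); print(o['eef_pos'],yaw(o),o['joint_vel'].round(3)); grab('wrist','w2')
E
```

```text
[ 0.53362799 -0.15694269  0.18775666] 173.24382652690886 [ 1.000e-03  1.000e-03 -0.000e+00 -1.000e-03  1.000e-03 -1.191e+00]
```

View pics/w2.png

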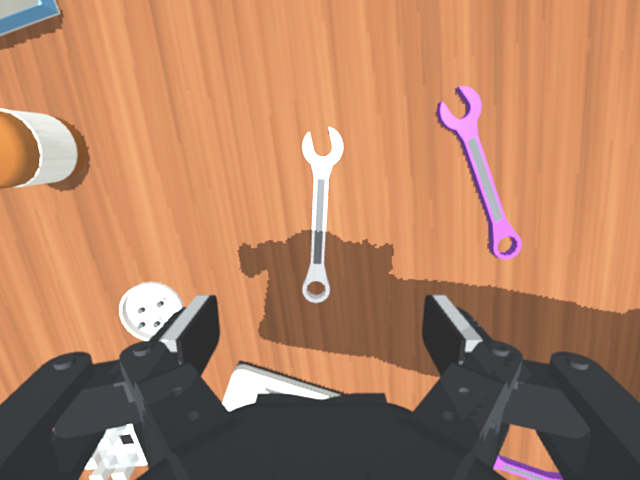

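```bash
cat >> h.py <<'E'
def spanner_model(L=.066,rh=.017,rr=.013,w=.006,slot=.0085,hole=.0095):
    def sdf(q):
        h=np.hypot(q[:,0]-L,q[:,1])-rh
        a=np.radians(15); u=(q[:,0]-L)*np.cos(a)+q[:,1]*np.sin(a); v=-(q[:,0]-L)*np.sin(a)+q[:,1]*np.cos(a)
        s=np.where(u>-.003,slot-abs(v),-.003-u+0*v) # approx positive inside slot
        s=np.minimum(slot-abs(v),u+.004)
        h=np.maximum(h,s)
        r=np.maximum(np.hypot(q[:,0]+L,q[:,1])-rr,hole-np.hypot(q[:,0]+L,q[:,1]))
        b=np.maximum(abs(q[:,1])-w,abs(q[:,0])-(L-.011))
        return np.minimum(np.minimum(h,r),b)
    return sdf
def spanner_fit(tag,guess,z,thr=60,L=.066,**kw):
    c,im,d=load(tag); hsv=cv2.cvtColor(im,cv2.COLOR_RGB2HSV)
    m=((hsv[:,:,1]<thr)&(hsv[:,:,2]>60)).astype(np.uint8)*255
    cs,_=cv2.findContours(m,cv2.RETR_EXTERNAL,cv2.CHAIN_APPROX_NONE)
    g=proj(c,[[guess[0],guess[1],z]])[0]
    best=max((k for k in cs if cv2.contourArea(k)>100 and cv2.contourArea(k)<9000),key=lambda k:cv2.pointPolygonTest(k,(float(g[0]),float(g[1])),True))
    P=onplane(c,best[:,0,:],z)[:,:2]; f=spanner_model(L,**kw)
    def res(p): 
        q=(P-p[:2])@np.array([[np.cos(p[2]),-np.sin(p[2])],[np.sin(p[2]),np.cos(p[2])]]); return f(q)*1000+p[3]
    s=least_squares(res,[guess[0],guess[1],np.radians(guess[2]),0],loss='soft_l1',f_scale=.7,diff_step=1e-5)
    r=res(s.x); print('spanner',s.x[:2].round(4),np.degrees(s.x[2]).round(2),'bias',s.x[3].round(2),'med|r|',np.median(abs(r)).round(2),'bad',(abs(r)>2).sum(),len(r)); return s.x
E
python3 - <<'E'
from h import *
o=bot.get_obs(); print(o['eef_pos'],yaw(o),o['joint_vel'].round(3)); grab('wrist','w3')
for tag in ['w1','w2','w3']:
  for a in (262.4,):
    s=spanner_fit(tag,(.533,-.16,a),.010)
c,im,d=load('w3'); cr=im[110:320,260:380]; 
big=cv2.resize(cr,None,fx=2.8,fy=2.8,interpolation=cv2.INTER_CUBIC)[:,:,::-1].copy()
x,y,a=s[:3]; th=np.linspace(0,2*np.pi,60)
T=lambda q:np.c_[x+q[:,0]*np.cos(a)-q[:,1]*np.sin(a),y+q[:,0]*np.sin(a)+q[:,1]*np.cos(a),np.full(len(q),.01)]
for q in [np.c_[.066+.017*np.cos(th),.017*np.sin(th)],np.c_[-.066+.013*np.cos(th),.013*np.sin(th)],np.c_[-.066+.0095*np.cos(th),.0095*np.sin(th)],np.array([[-.05,.006],[.05,.006],[.05,-.006],[-.05,-.006]])]:
  cv2.polylines(big,[((proj(c,T(q))-[259.5,109.5])*2.8).astype(np.int32)],False,(0,0,255),1)
cv2.imwrite('pics/w3o.png',big); np.save('sp.npy',s)
E
```

```text
[ 0.53365475 -0.15700984  0.18777416] 173.38151637926939 [-0.003  0.003  0.002 -0.001 -0.002  0.252]
spanner [ 0.5352 -0.1545] 260.34 bias -1.03 med|r| 0.57 bad 31 357
spanner [ 0.5357 -0.1585] 260.48 bias -0.4 med|r| 0.31 bad 31 428
spanner [ 0.5356 -0.1586] 260.48 bias -0.4 med|r| 0.29 bad 28 427
```

View pics/w3o.png

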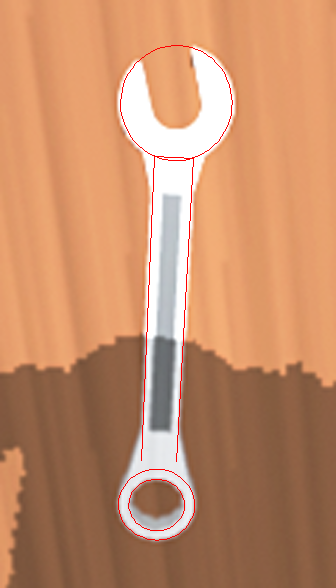

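```bash
python3 - <<'E'
from h import *
plan([.5356,-.1586,.020],170.48)
E
```

```text
linear [-0.002  -0.0016  0.1678] rot [ 0.13 -0.01  2.4 ]
```

Call:
jog_arm(jaw=[0,0,0,0,0,0,0,0], linear=[[-0.002,-0.0016,0.03],[-0.002,-0.0016,0.07],[-0.002,-0.0016,0.11],[-0.002,-0.0016,0.145],[-0.002,-0.0016,0.16],[-0.002,-0.0016,0.1675],[-0.002,-0.0016,0.1675],[-0.002,-0.0016,0.1675]], delta_rot=[[0.1,0,2.4],[0.1,0,2.4],[0.1,0,2.4],[0.1,0,2.4],[0.1,0,2.4],[0.1,0,2.4],[0.1,0,2.4],[0.1,0,2.4]])

```text
clock: 3.63
eef_pos: [0.5368, -0.1602, 0.0208]
tool_rot: [0.084, 0.996, -0.0, 0.001]
ft_force: [0.1, -0.1, 0.6]
grip_width: 0.0854
```

```bash
python3 - <<'E'
from h import *
o=bot.get_obs(); print(o['eef_pos'],yaw(o),o['joint_vel'].round(3),o['ft_force'])
plan([.5356,-.1586,.020],170.48)
E
```

```text
[ 0.53675526 -0.16023185  0.0208293 ] 170.34809468483553 [-0.005 -0.024  0.028  0.002 -0.    -0.006] [ 0.0719846  -0.12793341  0.62092844]
linear [0.0014 0.0014 0.0008] rot [-0.    0.08 -0.13]
```

Correct slightly and close.

Call:
jog_arm(jaw=[0,0.2,0.5,0.8,1,1,1,1], linear=[[0.0014,0.0014,0.0008],[0.0014,0.0014,0.0008],[0.0014,0.0014,0.0008],[0.0014,0.0014,0.0008],[0.0014,0.0014,0.0008],[0.0014,0.0014,0.0008],[0.0014,0.0014,0.0008],[0.0014,0.0014,0.0008]], delta_rot=[[0,0,-0.1],[0,0,-0.1],[0,0,-0.1],[0,0,-0.1],[0,0,-0.1],[0,0,-0.1],[0,0,-0.1],[0,0,-0.1]])

```text
clock: 4.3
eef_pos: [0.5351, -0.1592, 0.0196]
tool_rot: [0.083, 0.997, -0.0, 0.0]
ft_force: [-1.4, -0.5, 3.1]
grip_width: 0.0094
```

```bash
python3 - <<'E'
from h import *
o=bot.get_obs(); print(o['eef_pos'],yaw(o),o['joint_vel'].round(3),o['ft_force'],o['grip_width'])
E
```

```text
[ 0.53511303 -0.1591529   0.01957749] 170.4589005156144 [ 0.001 -0.001  0.001  0.    -0.002  0.   ] [-1.41182531 -0.5460716   3.0659158 ] 0.009414432476361197
```

Call:
jog_arm(jaw=[1,1,1,1,1,1,1,1], linear=[[0,0,0],[0,0,-0.01],[0,0,-0.03],[0,0,-0.06],[0,0,-0.09],[0,0,-0.12],[0,0,-0.13],[0,0,-0.13]], delta_rot=[[0,0,0],[0,0,0],[0,0,0],[0,0,0],[0,0,0],[0,0,0],[0,0,0],[0,0,0]])

```text
clock: 4.97
eef_pos: [0.5371, -0.1596, 0.1527]
tool_rot: [0.083, 0.997, -0.001, 0.004]
ft_force: [0.1, -0.3, -1.8]
grip_width: 0.0097
```

```bash
python3 - <<'E'
from h import *
o=bot.get_obs(); print(o['eef_pos'],yaw(o),o['joint_vel'].round(3),o['ft_force'],o['ft_torque'],o['grip_width']); grab('wrist','w4')
plan([.5706,.0717,.15],62.72)
E
```

```text
[ 0.53707444 -0.15964808  0.15270453] 170.4682804299506 [-0.001  0.049 -0.075 -0.05   0.    -0.   ] [ 0.1216668  -0.34583175 -1.76120668] [ 0.04947317  0.02623812 -0.0112533 ] 0.00967663075570165
linear [3.800e-03 2.335e-01 1.000e-04] rot [  0.16   0.14 107.75]
```

View pics/w4.png

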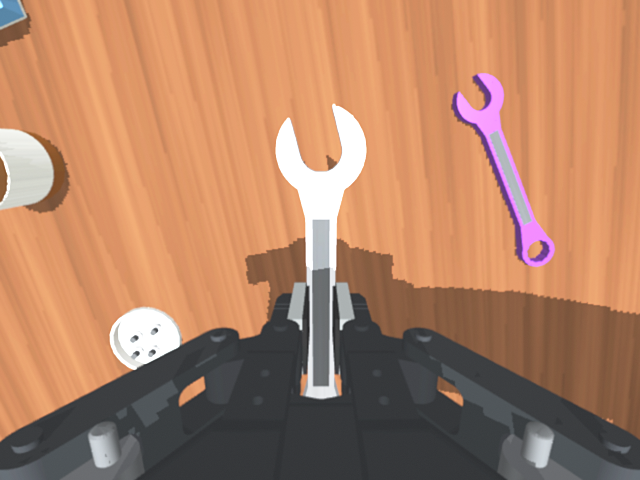

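```bash
cat >> h.py <<'E'
def held_fit(tag,o):
    """fit head circle + shank edges of held spanner in tool-frame plane"""
    c,im,d=load(tag); M=R.from_quat(o['tool_rot'])
    m=((im.min(2)>150)&(d>0.05)&(d<.22)).astype(np.uint8)*255; m[285:]=0
    cs,_=cv2.findContours(m,cv2.RETR_EXTERNAL,cv2.CHAIN_APPROX_NONE); k=max(cs,key=cv2.contourArea)[:,0,:]
    k=k[k[:,1]<283]; rr=rays(c,k)@R.from_quat(c['orientation']).as_matrix().T; rt=M.inv().apply(rr); ot=M.inv().apply(c['origin']-o['eef_pos'])
    return k,rt,ot
E
python3 - <<'E'
from h import *
# obs at w4 time
o=dict(eef_pos=np.array([0.53707444,-0.15964808,0.15270453]))
c,im,d=load('w4'); ob=bot.get_obs(); o['tool_rot']=ob['tool_rot']; print(ob['eef_pos'])
k,rt,ot=held_fit('w4',o); M=R.from_quat(o['tool_rot'])
# depth of top surface in tool frame
for p in [(290,170),(350,170),(320,190),(312,210),(318,380)]:
    print(p,M.inv().apply(bydepth(c,[p],d)[0]-o['eef_pos']).round(4))
for zt in (.0096,.0075):
    P=ot+rt*((zt-ot[2])/rt[:,2])[:,None]; P=P[:,:2]
    f=spanner_model()
    def res(p):
        q=P-p[:2]; a=p[2]; q=q@np.array([[np.cos(a),-np.sin(a)],[np.sin(a),np.cos(a)]])
        q=np.c_[-q[:,1],-q[:,0]]  # spanner x=-tool y; spanner y: z up => y = ?
        return f(q)*1000
    s=least_squares(res,[0,0,0],loss='soft_l1',f_scale=.7,diff_step=1e-5); r=res(s.x); print(zt,s.x[:2],np.degrees(s.x[2]),np.median(abs(r)),len(r),(abs(r)>2).sum())
E
```

```text
[ 0.53567869 -0.15922624  0.15023344]
(290, 170) [-0.0124 -0.0579  0.0112]
(350, 170) [ 0.0109 -0.0579  0.0094]
(320, 190) [-0.0006 -0.0502  0.0103]
(312, 210) [-0.0039 -0.0422  0.0105]
(318, 380) [-0.0017  0.0375  0.0107]
0.0096 [-0.0005874   0.00133955] 0.22149923660058712 0.4016124229828549 540 55
0.0075 [-0.00060099  0.00147811] 0.25806454505462556 0.5056754390011823 540 64
```

```bash
python3 - <<'E'
from h import *
plan([.5699,.0726,.15],62.72)
E
```

```text
linear [4.600e-03 2.343e-01 1.000e-04] rot [  0.16   0.14 107.75]
```

Call:
jog_arm(jaw=[1,1,1,1,1,1,1,1], linear=[[0.0046,0.03,0],[0.0046,0.06,0],[0.0046,0.09,0],[0.0046,0.12,0],[0.0046,0.15,0],[0.0046,0.18,0],[0.0046,0.21,0],[0.0046,0.2343,0]], delta_rot=[[0,0,7],[0,0,14],[0,0,21],[0,0,28],[0,0,35],[0,0,42],[0,0,49],[0.16,0.14,56]])

```text
clock: 5.68
eef_pos: [0.5674, 0.0747, 0.1461]
tool_rot: [0.543, 0.84, -0.003, -0.003]
ft_force: [0.4, -0.6, -2.6]
grip_width: 0.0098
```

```bash
python3 - <<'E'
from h import *
plan([.5699,.0726,.10],62.72)
E
```

```text
linear [-0.0031  0.0018  0.046 ] rot [-0.5   0.07 51.46]
```

Call:
jog_arm(jaw=[1,1,1,1,1,1,1,1], linear=[[0,0,0],[0,0,0.01],[-0.001,0.001,0.02],[-0.001,0.001,0.03],[-0.001,0.001,0.04],[-0.001,0.001,0.046],[-0.001,0.001,0.046],[-0.001,0.001,0.046]], delta_rot=[[0,0,7],[0,0,14],[0,0,21],[0,0,28],[0,0,35],[0,0,42],[0,0,49],[0,0,51.5]])

```text
clock: 6.35
eef_pos: [0.5677, 0.0719, 0.0992]
tool_rot: [0.854, 0.52, -0.005, -0.002]
ft_force: [-0.9, -0.3, -2.0]
grip_width: 0.0099
```

```bash
python3 - <<'E'
from h import *
o=bot.get_obs(); print(o['joint_vel'].round(3))
grab('wrist','w5')
o=bot.get_obs(); print(o['eef_pos'],yaw(o),o['joint_vel'].round(3))
plan([.5699,.0726,.06],62.72)
E
```

```text
[-0.001 -0.008  0.012  0.001  0.     0.435]
[0.56802824 0.07196638 0.09963167] 62.75110253854097 [-0.    -0.009  0.009  0.004  0.001 -0.126]
linear [0.0017 0.0017 0.0396] rot [-0.44  0.34  0.03]
```

View pics/w5.png

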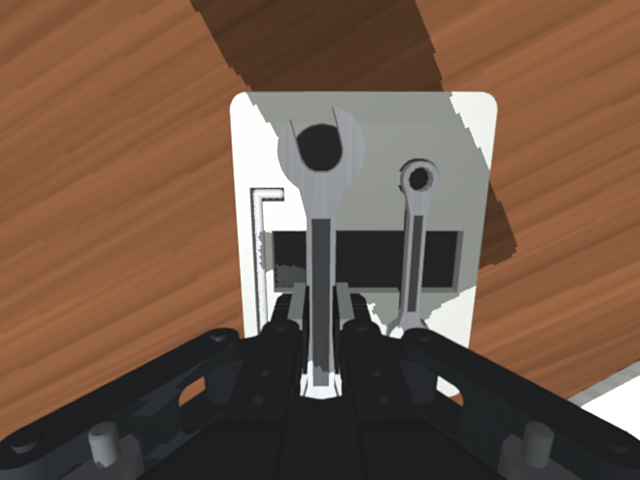

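Call:
jog_arm(jaw=[1,1,1,1,1,1,1,1], linear=[[0.0017,0.0017,0.015],[0.0017,0.0017,0.03],[0.0017,0.0017,0.045],[0.0017,0.0017,0.055],[0.0017,0.0017,0.055],[0.0017,0.0017,0.055],[0.0017,0.0017,0.055],[0.0017,0.0017,0.055]], delta_rot=[[-0.4,0.3,0],[-0.4,0.3,0],[-0.4,0.3,0],[-0.4,0.3,0],[-0.4,0.3,0],[-0.4,0.3,0],[-0.4,0.3,0],[-0.4,0.3,0]])

```text
clock: 7.07
eef_pos: [0.5733, 0.0731, 0.049]
tool_rot: [0.853, 0.522, 0.003, 0.001]
ft_force: [0.5, 0.2, -1.3]
grip_width: 0.0097
```

```bash
python3 - <<'E'
from h import *
grab('wrist','w6'); 
c,im,d=load('w6'); cv2.imwrite('pics/w6.png',im[:,:,::-1])
o=bot.get_obs(); print(o['eef_pos'],yaw(o),o['joint_vel'].round(3),o['ft_force'])
t=np.load('tray.npy'); overlay('w6',t,'w6o',(150,40,550,340),2)
plan([.5699,.0726,.035],62.72)
E
```

```text
[0.5733445  0.07306185 0.04914572] 62.97522217416023 [-0.    -0.001 -0.002 -0.001  0.001  0.001] [-0.4188865   0.02419701 -1.39822091]
linear [-0.002  -0.0029  0.0141] rot [ 0.35 -0.24  0.25]
```

View pics/w6o.png

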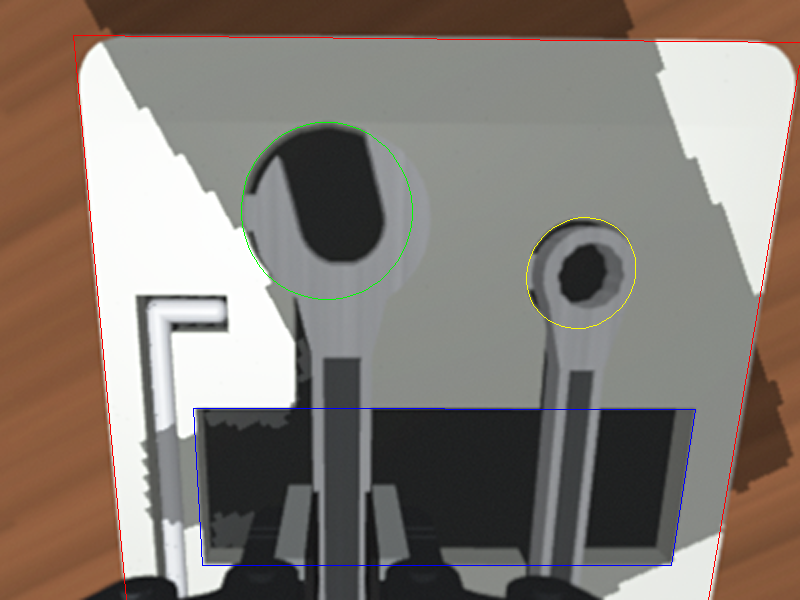

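Call:
jog_arm(jaw=[1,1,1,1,1,1,1,1], linear=[[-0.002,-0.0029,0],[-0.002,-0.0029,0],[-0.002,-0.0029,0.003],[-0.002,-0.0029,0.006],[-0.002,-0.0029,0.008],[-0.002,-0.0029,0.008],[-0.002,-0.0029,0.008],[-0.002,-0.0029,0.008]], delta_rot=[[0.3,-0.2,-0.2],[0.3,-0.2,-0.2],[0.3,-0.2,-0.2],[0.3,-0.2,-0.2],[0.3,-0.2,-0.2],[0.3,-0.2,-0.2],[0.3,-0.2,-0.2],[0.3,-0.2,-0.2]])

```text
clock: 7.78
eef_pos: [0.569, 0.0725, 0.04]
tool_rot: [0.852, 0.524, -0.0, -0.0]
ft_force: [0.4, -0.2, -1.3]
grip_width: 0.01
```

```bash
python3 - <<'E'
from h import *
c,im,d=grab('wrist','w7'); 
o=bot.get_obs(); print(o['eef_pos'],yaw(o),o['joint_vel'].round(3),o['ft_force'])
t=np.load('tray.npy'); overlay('w7',t,'w7o',(150,40,550,340),2)
plan([.5699,.0726,.030],62.72)
E
```

```text
[0.56912151 0.07252184 0.04016688] 63.1700828017123 [-0.001 -0.001  0.001  0.    -0.001 -0.   ] [-0.72974497 -1.04143771 -2.26898601]
linear [0.0004 0.0007 0.0102] rot [-0.04  0.02  0.45]
```

View pics/w7o.png

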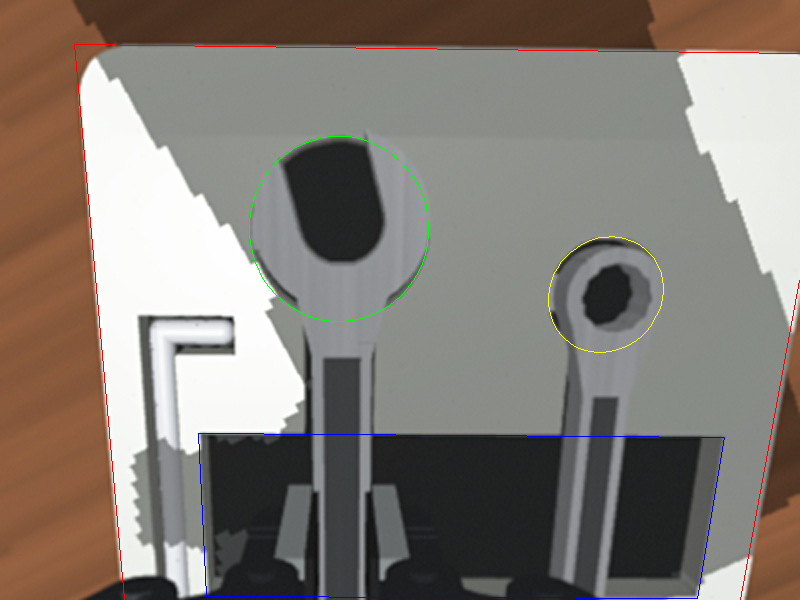

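```bash
python3 - <<'E'
from h import *
c,im,d=load('w7'); z=.0402-.0096
t=np.load('tray.npy')
cr=im[90:220,260:380]; cv2.imwrite('pics/w7z.png',cv2.resize(cr,None,fx=4.5,fy=4.5,interpolation=cv2.INTER_CUBIC)[:,:,::-1])
P=bydepth(c,[(290,160),(320,175),(350,165),(230,70),(400,120)],d); print(P[:,2].round(4))
h=onplane(c,[(150+343/2-.25,40+217/2-.25)],z)[0]; a=t[2]
pk=t[:2]+np.array([.066*np.cos(a)-.024*np.sin(a),.066*np.sin(a)+.024*np.cos(a)])
e=pk-h[:2]; print('pocket-head in tray axes mm',1000*np.array([e@[np.cos(a),np.sin(a)],e@[-np.sin(a),np.cos(a)]]))
E
```

```text
[0.0299 0.0298 0.0307 0.0158 0.0152]
pocket-head in tray axes mm [-2.90818233  0.89136357]
```

View pics/w7z.png

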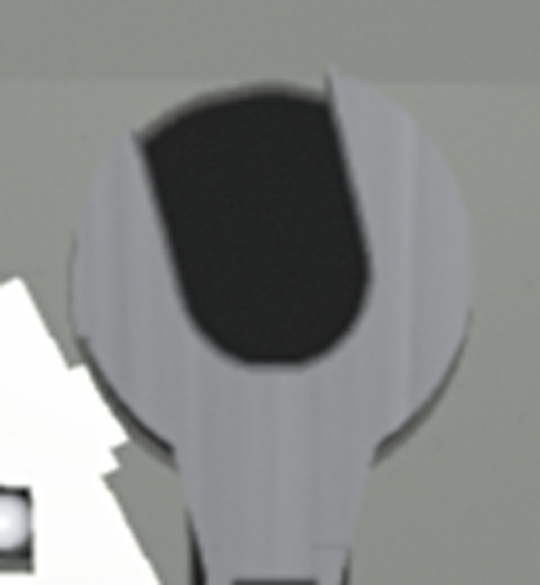

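```bash
python3 - <<'E'
from h import *
c,im,d=grab('wrist','w8'); o=bot.get_obs(); print(o['eef_pos'],yaw(o),o['ft_force'])
M=R.from_quat(o['tool_rot']); print(M.as_matrix()[:,2])
g=im[90:220,240:400].max(2)
c7=load('w7')[0]; print(c7['origin']-c['origin'])
h=onplane(c,[(321,148)],.0402-.0096)[0]; print('head in tool',M.inv().apply(h-o['eef_pos']))
t=np.load('tray.npy');a=t[2]
T=lambda x,y,z:np.array([t[0]+x*np.cos(a)-y*np.sin(a),t[1]+x*np.sin(a)+y*np.cos(a),z])
print('pocket in tool',M.inv().apply(T(.066,.024,.016)-o['eef_pos']))
print('recess mid in tool',M.inv().apply(T(0,.024,.016)-o['eef_pos']))
t2=None
# shank center at row near y=-25mm
for v in (230,250,270):
    row=im[v,290:350].astype(int).mean(1); print(v,[int(x) for x in row])
E
```

```text
[0.56916199 0.07251315 0.04021446] 63.17059121248773 [-0.9047754  -0.56630032 -1.20402938]
[-6.28967711e-04 -5.51032492e-05 -9.99999801e-01]
[-5.74438128e-05 -7.31205150e-06 -8.97499485e-05]
head in tool [ 0.00130444 -0.06721499  0.00965008]
pocket in tool [ 0.00044085 -0.06428619  0.0242488 ]
recess mid in tool [-8.35792506e-05  1.71171968e-03  2.42135701e-02]
230 [250, 250, 250, 250, 250, 250, 250, 250, 251, 255, 253, 172, 84, 61, 62, 78, 121, 142, 144, 145, 141, 109, 71, 62, 61, 62, 61, 62, 62, 62, 63, 63, 63, 62, 62, 63, 63, 63, 60, 76, 121, 143, 146, 146, 142, 117, 92, 120, 138, 139, 138, 138, 138, 138, 138, 138, 138, 138, 138, 136]
250 [250, 245, 200, 143, 135, 136, 137, 138, 138, 138, 137, 125, 92, 48, 27, 45, 96, 137, 144, 145, 142, 122, 79, 60, 61, 62, 63, 62, 62, 63, 63, 63, 63, 62, 63, 62, 62, 62, 58, 76, 121, 144, 147, 147, 139, 100, 98, 132, 139, 138, 138, 137, 138, 137, 138, 138, 137, 137, 138, 137]
270 [34, 34, 33, 34, 33, 34, 34, 35, 33, 34, 33, 33, 34, 34, 29, 37, 83, 137, 147, 145, 142, 123, 78, 60, 62, 62, 62, 63, 62, 64, 62, 63, 62, 63, 62, 62, 63, 61, 57, 86, 137, 148, 146, 148, 140, 86, 38, 31, 33, 32, 33, 33, 33, 32, 34, 32, 33, 33, 33, 33]
```

Call:
jog_arm(jaw=[1,1,1,1,1,1,1,1], linear=[[-0.0014,0.0029,0],[-0.0014,0.0029,0],[-0.0014,0.0029,0],[-0.0014,0.0029,0],[-0.0014,0.0029,0],[-0.0014,0.0029,0],[-0.0014,0.0029,0],[-0.0014,0.0029,0]], delta_rot=[[0,0,0.45],[0,0,0.45],[0,0,0.45],[0,0,0.45],[0,0,0.45],[0,0,0.45],[0,0,0.45],[0,0,0.45]])

```text
clock: 8.55
eef_pos: [0.571, 0.07, 0.0402]
tool_rot: [0.854, 0.52, -0.0, -0.0]
ft_force: [0.2, 0.4, -0.8]
grip_width: 0.0097
```

```bash
cat >> h.py <<'E'
def align(tag):
    c,im,d=grab('wrist',tag); o=bot.get_obs(); print(o['eef_pos'].round(4),yaw(o).round(2),o['ft_force'].round(1),abs(o['joint_vel']).max().round(3))
    M=R.from_quat(o['tool_rot']); t=np.load('tray.npy');a=t[2]
    overlay(tag,t,tag+'o',(150,40,550,340),2)
    # pixel-space head fit: arcs of disc edge
    zt=o['eef_pos'][2]-.0096
    big=cv2.resize(im[90:220,260:380],None,fx=4.5,fy=4.5,interpolation=cv2.INTER_CUBIC)[:,:,::-1].copy(); cv2.imwrite('pics/'+tag+'z.png',big)
    T=lambda x,y,z:np.array([t[0]+x*np.cos(a)-y*np.sin(a),t[1]+x*np.sin(a)+y*np.cos(a),z])
    w=T(.066,.024,zt); print('where head centre should be px',proj(c,[w])[0].round(1)); return c,im,d,o
E
python3 - <<'E'
from h import *
align('w9')
E
```

```text
[0.571  0.0699 0.0402] 62.72 [-0.9 -0.4 -2.1] 0.002
where head centre should be px [321.1 148.3]
```

View pics/w9o.png

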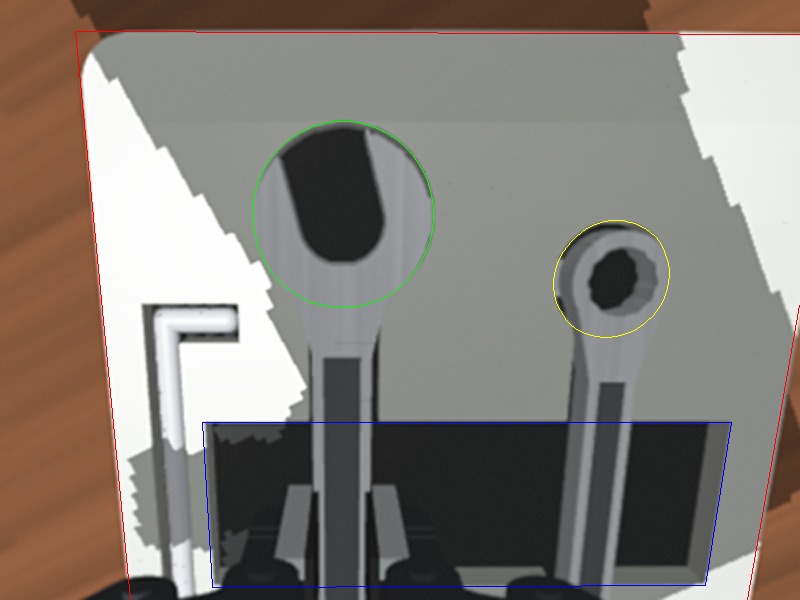

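Call:
jog_arm(jaw=[1,1,1,1,1,1,1,1], linear=[[0,0,0.002],[0,0,0.004],[0,0,0.005],[0,0,0.006],[0,0,0.007],[0,0,0.007],[0,0,0.007],[0,0,0.007]], delta_rot=[[0,0,0],[0,0,0],[0,0,0],[0,0,0],[0,0,0],[0,0,0],[0,0,0],[0,0,0]])

```text
clock: 9.27
eef_pos: [0.5709, 0.07, 0.0331]
tool_rot: [0.854, 0.52, -0.0, -0.0]
ft_force: [-0.2, 0.6, -3.0]
grip_width: 0.0097
```

```bash
python3 - <<'E'
from h import *
align('w10')
E
```

```text
[0.571  0.07   0.0332] 62.72 [ 0.7  0.6 -1.4] 0.009
where head centre should be px [321.1 148.5]
```

View pics/w10o.png

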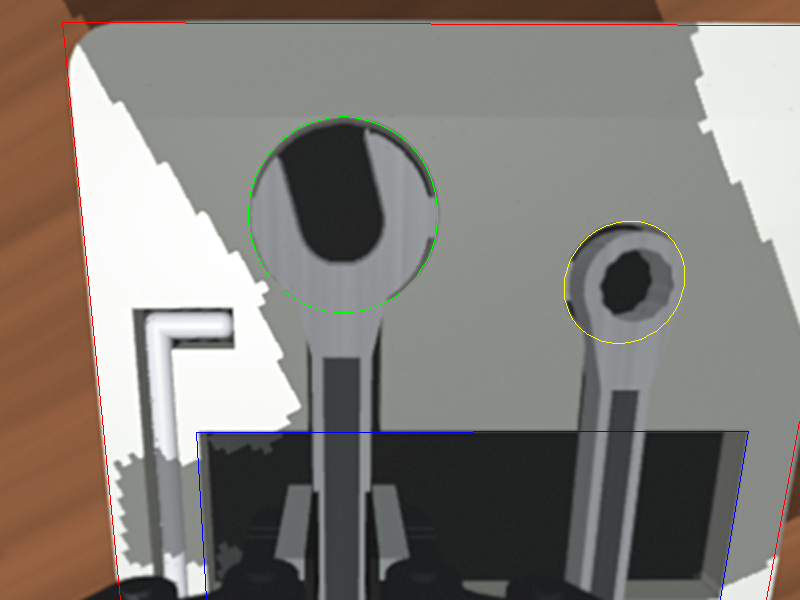

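Call:
jog_arm(jaw=[1,1,1,1,1,1,1,1], linear=[[0,0,0.001],[0,0,0.002],[0,0,0.003],[0,0,0.004],[0,0,0.004],[0,0,0.004],[0,0,0.004],[0,0,0.004]], delta_rot=[[0,0,0],[0,0,0],[0,0,0],[0,0,0],[0,0,0],[0,0,0],[0,0,0],[0,0,0]])

```text
clock: 9.98
eef_pos: [0.5715, 0.0704, 0.0311]
tool_rot: [0.854, 0.521, 0.001, -0.0]
ft_force: [-4.6, 1.1, 9.6]
grip_width: 0.0099
```

Call:
jog_arm(jaw=[1,1,1,1,1,1,1,1], linear=[[0,0,0.001],[0,0,0.002],[0,0,0.002],[0,0,0.003],[0,0,0.003],[0,0,0.004],[0,0,0.004],[0,0,0.004]], delta_rot=[[0,0,0],[0,0,0],[0,0,0],[0,0,0],[0,0,0],[0,0,0],[0,0,0],[0,0,0]])

```text
clock: 10.65
eef_pos: [0.5715, 0.0704, 0.0275]
tool_rot: [0.854, 0.521, 0.001, 0.0]
ft_force: [-3.9, 1.0, 8.5]
grip_width: 0.0097
```

```bash
python3 - <<'E'
from h import *
align('w11')
E
```

```text
[0.5715 0.0704 0.0274] 62.74 [-4.3  0.4 11.3] 0.002
where head centre should be px [319.5 147.6]
```

View pics/w11o.png

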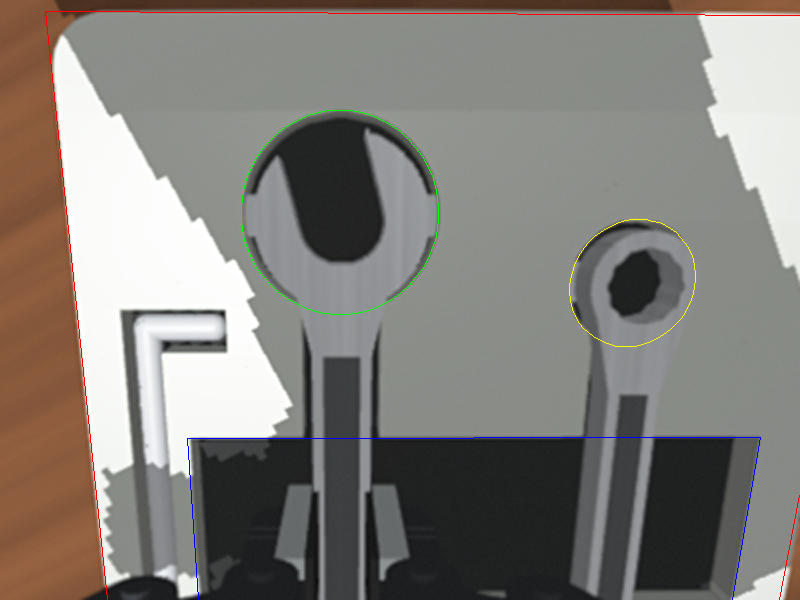

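Call:
jog_arm(jaw=[1,1,1,1,1,1,1,1], linear=[[0,0,0.001],[0,0,0.002],[0,0,0.003],[0,0,0.003],[0,0,0.003],[0,0,0.003],[0,0,0.003],[0,0,0.003]], delta_rot=[[0,0,0],[0,0,0],[0,0,0],[0,0,0],[0,0,0],[0,0,0],[0,0,0],[0,0,0]])

```text
clock: 11.37
eef_pos: [0.5717, 0.0704, 0.0265]
tool_rot: [0.854, 0.521, 0.001, 0.0]
ft_force: [-8.3, -0.3, 23.2]
grip_width: 0.0097
```

Call:
jog_arm(jaw=[1,0.88,0.85,0.82,0.8,0.8,0.8,0.8], linear=[[0,0,-0.003],[0,0,-0.003],[0,0,-0.003],[0,0,-0.003],[0,0,-0.003],[0,0,-0.01],[0,0,-0.025],[0,0,-0.04]], delta_rot=[[0,0,0],[0,0,0],[0,0,0],[0,0,0],[0,0,0],[0,0,0],[0,0,0],[0,0,0]])

```text
clock: 12.03
eef_pos: [0.5704, 0.0697, 0.0618]
tool_rot: [0.854, 0.52, -0.001, -0.001]
ft_force: [1.0, 0.1, 0.6]
grip_width: 0.0169
```

Call:
jog_arm(jaw=[0.8,1,1,1,1,1,1,1], linear=[[0,0,-0.03],[0,0,-0.06],[0,0,-0.09],[0,0,-0.11],[0,0,-0.11],[0,0,-0.11],[0,0,-0.11],[0,0,-0.11]], delta_rot=[[0,0,0],[0,0,0],[0,0,0],[0,0,0],[0,0,0],[0,0,0],[0,0,0],[0,0,0]])

```text
clock: 12.7
eef_pos: [0.5701, 0.0698, 0.1706]
tool_rot: [0.854, 0.52, -0.002, -0.001]
ft_force: [-0.5, 0.0, 0.1]
grip_width: 0.0002
```

```bash
python3 - <<'E'
from h import *
o=bot.get_obs(); print(o['eef_pos'],yaw(o),abs(o['joint_vel']).max(),o['ft_force'],o['grip_width'])
c,im,d=grab('wrist','w12'); t=tray_fit('w12')
overlay('w12',t,'w12o',(200,60,500,400),1.7)
a=t[2]; T=lambda x,y,z=.017:np.array([t[0]+x*np.cos(a)-y*np.sin(a),t[1]+x*np.sin(a)+y*np.cos(a),z])
for n,x,y in [('Lhead',.052,.024),('Lhead2',.066,.037),('Lshank',.03,.028),('Lshank-',-.03,.028),('Lring',-.053,.024),('Lring2',-.066,.0355),('Shead',-.041,-.034),('Sring',.0435,-.034),('deck+',.066,-.02),('deck',0.035,0),('deck-',-.066,0)]:
    p=proj(c,[T(x,y)])[0]; z=bydepth(c,[p+[i,j] for i in (-1,0,1) for j in (-1,0,1)],d)[:,2]; print(n,p.round(0),(np.median(z)*1000).round(1))
E
```

```text
[0.57007045 0.06976802 0.17056266] 62.71371114379403 0.006857102697442295 [-0.4957185   0.04965281  0.11675198] 0.0001878196161933267
tray [0.5661 0.1011] 152.6 half [0.0841 0.0769] med|r|mm 0.2 bad 190 884
Lhead [322. 145.] 6.6
Lhead2 [305. 127.] 15.2
Lshank [317. 174.] 16.7
Lshank- [317. 246.] 16.6
Lring [322. 271.] 16.7
Lring2 [309. 285.] 159.7
Shead [390. 258.] 21.8
Sring [395. 157.] 22.2
deck+ [379. 127.] 15.1
deck [352. 167.] 15.3
deck- [349. 285.] 15.6
```

View pics/w12o.png

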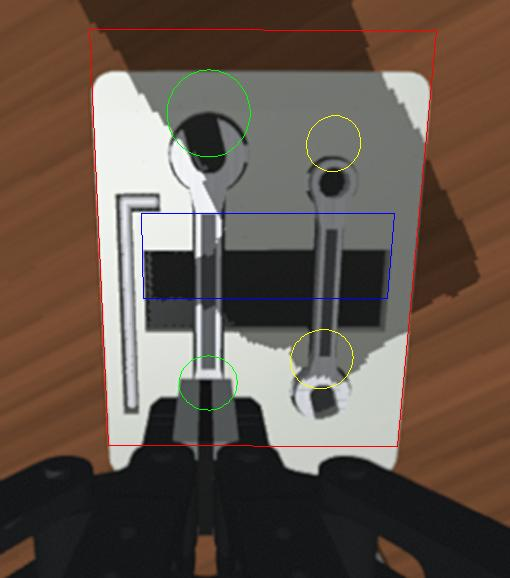

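```bash
cat >> h.py <<'E'
def heights(tag):
    c,im,d=load(tag); t=np.load('tray.npy'); a=t[2]; T=lambda x,y,z=.017:np.array([t[0]+x*np.cos(a)-y*np.sin(a),t[1]+x*np.sin(a)+y*np.cos(a),z])
    for n,x,y,r in [('Lhead',.053,.024,2),('Lhead2',.062,.037,1),('Lheadn',.062,.011,1),('Lshank+',.035,.024,2),('Lshank-',-.035,.024,2),('Lring',-.0545,.024,1),('Lring2',-.066,.0352,1),('Lring3',-.066,.0128,1),('Shead',-.0435,-.034,2),('Sshank-',-.03,-.034,2),('Sshank+',.03,-.034,2),('Sring',.0445,-.034,1),('deck+',.066,-.005,3),('deck',0.035,0,3),('deck-',-.066,0,3)]:
        p=proj(c,[T(x,y)])[0]; z=bydepth(c,[p+[i,j] for i in range(-r,r+1) for j in range(-r,r+1)],d)[:,2]; print(n,p.round(0),(np.median(z)*1000).round(1), (np.percentile(z,[20,80])*1000).round(1))
E
python3 - <<'E'
from h import *
heights('w12'); overlay('w12',np.load('tray.npy'),'w12o',(200,60,500,400),1.7)
E
```

```text
Lhead [322. 167.] 16.6 [16. 17.]
Lhead2 [306. 155.] 15.9 [15.5 17. ]
Lheadn [338. 155.] 16.6 [16.  16.8]
Lshank+ [322. 189.] 16.8 [16.5 17.4]
Lshank- [322. 271.] 16.7 [16.1 17.5]
Lring [322. 292.] 166.8 [165.  167.5]
Lring2 [309. 304.] 177.7 [177.1 178.9]
Lring3 [335. 304.] 177.6 [176.7 178.3]
Shead [389. 280.] 21.5 [20.7 22.4]
Sshank- [389. 265.] 21.9 [21.4 22.5]
Sshank+ [393. 196.] 22.1 [21.3 22.6]
Sring [394. 178.] 21.3 [20.4 22. ]
deck+ [359. 150.] 15.7 [14.9 16.1]
deck [352. 189.] 15.5 [14.9 15.9]
deck- [349. 304.] 169.0 [167.1 170.9]
```

View pics/w12o.png

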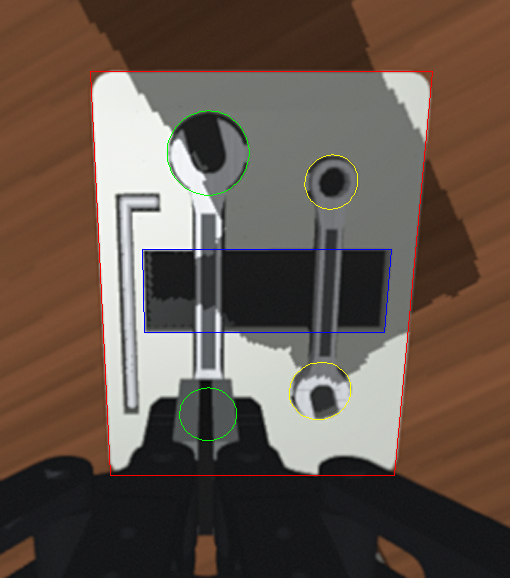

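```bash
cat >> h.py <<'E'
def tp(x,y,z):
    t=np.load('tray.npy'); a=t[2]; b=np.array([.571-.5706,.0703-.0717])
    return [t[0]+x*np.cos(a)-y*np.sin(a)+b[0],t[1]+x*np.sin(a)+y*np.cos(a)+b[1],z]
E
python3 - <<'E'
from h import *
plan(tp(-.049,-.034,.047),62.72)
E
```

```text
linear [0.0592 0.0501 0.1231] rot [-0.2   0.14 -0.01]
```

Call:
jog_arm(jaw=[1,1,1,1,1,1,1,1], linear=[[0.03,0.025,0.01],[0.059,0.05,0.03],[0.059,0.05,0.06],[0.059,0.05,0.09],[0.059,0.05,0.11],[0.059,0.05,0.121],[0.059,0.05,0.121],[0.059,0.05,0.121]], delta_rot=[[-0.2,0.1,0],[-0.2,0.1,0],[-0.2,0.1,0],[-0.2,0.1,0],[-0.2,0.1,0],[-0.2,0.1,0],[-0.2,0.1,0],[-0.2,0.1,0]])

```text
clock: 13.42
eef_pos: [0.642, 0.0993, 0.0504]
tool_rot: [0.854, 0.52, 0.0, 0.001]
ft_force: [0.2, 0.1, -0.0]
grip_width: 0.0003
```

```bash
python3 - <<'E'
from h import *
o=bot.get_obs(); print(o['eef_pos'],yaw(o),abs(o['joint_vel']).max(),o['ft_force'],o['grip_width'])
plan(tp(-.049,-.034,.034),62.72)
grab('wrist','w13')
E
```

```text
[0.64199083 0.09930683 0.05040507] 62.71196106555978 0.039642346108661505 [ 0.21502312  0.10302763 -0.00594825] 0.0002943659231202292
linear [-0.0003 -0.0008  0.0164] rot [ 0.08 -0.01 -0.01]
```

View pics/w13.png

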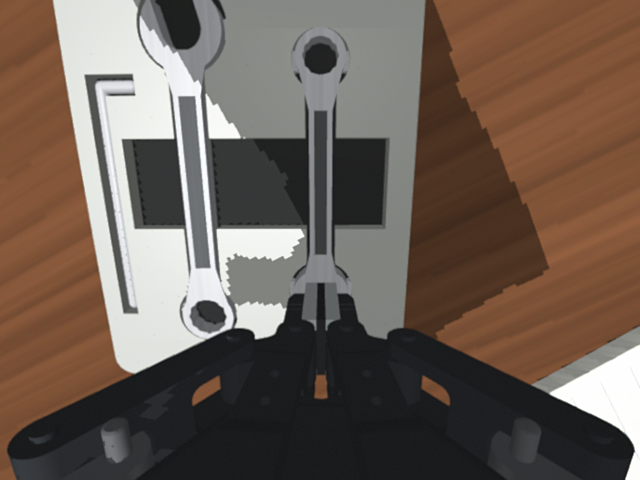

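Call:
jog_arm(jaw=[1,1,1,1,1,1,1,1], linear=[[0,0.001,0.005],[0,0.001,0.009],[0,0.001,0.011],[0,0.001,0.012],[0,0.001,0.013],[0,0.001,0.014],[0,0.001,0.014],[0,0.001,0.014]], delta_rot=[[0,0,0],[0,0,0],[0,0,0],[0,0,0],[0,0,0],[0,0,0],[0,0,0],[0,0,0]])

```text
clock: 14.13
eef_pos: [0.644, 0.0992, 0.0384]
tool_rot: [0.854, 0.52, 0.002, 0.001]
ft_force: [-1.3, -0.1, 4.6]
grip_width: -0.0
```

Call:
jog_arm(jaw=[1,1,1,1,1,1,1,1], linear=[[0,0,0.0005],[0,0,0.001],[0,0,0.0015],[0,0,0.002],[0,0,0.0025],[0,0,0.003],[0,0,0.003],[0,0,0.003]], delta_rot=[[0,0,0],[0,0,0],[0,0,0],[0,0,0],[0,0,0],[0,0,0],[0,0,0],[0,0,0]])

```text
clock: 14.8
eef_pos: [0.6446, 0.0989, 0.0362]
tool_rot: [0.854, 0.52, 0.003, 0.002]
ft_force: [-2.0, -0.8, 8.8]
grip_width: -0.0
```

Call:
jog_arm(jaw=[1,1,1,1,1,1,1,1], linear=[[0,0,0.0005],[0,0,0.001],[0,0,0.0015],[0,0,0.002],[0,0,0.0025],[0,0,0.003],[0,0,0.003],[0,0,0.003]], delta_rot=[[0,0,0],[0,0,0],[0,0,0],[0,0,0],[0,0,0],[0,0,0],[0,0,0],[0,0,0]])

```text
clock: 15.47
eef_pos: [0.6446, 0.0989, 0.0344]
tool_rot: [0.854, 0.52, 0.003, 0.002]
ft_force: [-4.8, -1.3, 15.2]
grip_width: -0.0001
```

```bash
python3 - <<'E'
from h import *
o=bot.get_obs(); print(o['eef_pos'],o['ft_force'])
c,im,d=grab('wrist','w14')
heights('w14')
E
```

```text
[0.64460039 0.09891849 0.03442979] [-4.84603139 -1.29027336 15.20211838]
Lhead [162.  41.] 16.1 [15.7 17. ]
Lhead2 [124.  14.] 16.7 [16.2 16.9]
Lheadn [194.  13.] 16.2 [15.9 16.9]
Lshank+ [167.  92.] 16.7 [16.2 17.3]
Lshank- [186. 264.] 16.5 [16.1 16.9]
Lring [190. 304.] 17.0 [16.5 17.4]
Lring2 [169. 327.] 16.5 [16.1 16.6]
Lring3 [217. 327.] 16.5 [15.6 16.7]
Shead [318. 282.] 17.4 [16.9 18.7]
Sshank- [318. 253.] 18.1 [17.2 18.7]
Sshank+ [317. 105.] 20.6 [20.  21.3]
Sring [317.  65.] 21.1 [20.4 21.6]
deck+ [237.   0.] 16.0 [ 15.  100.3]
deck [229.  92.] 15.2 [14.7 15.9]
deck- [245. 327.] 15.7 [15.3 61.2]
```

View pics/w14.png

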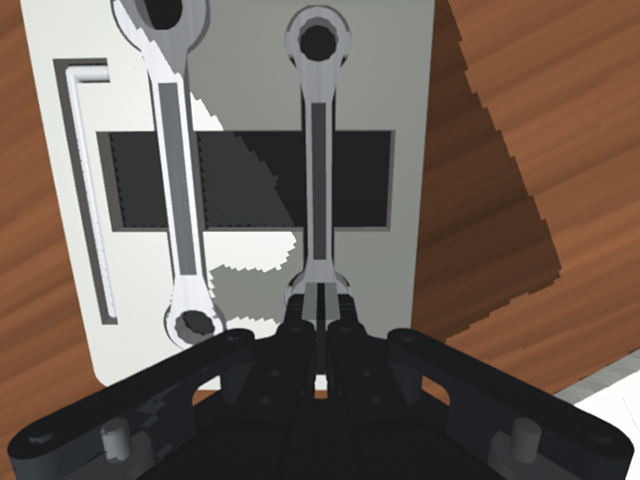

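Call:
jog_arm(jaw=[1,1,1,1,1,1,1,1], linear=[[0,0,0.001],[0,0,0.002],[0,0,0.002],[0,0,0.002],[0,0,-0.005],[0,0,-0.015],[0,0,-0.022],[0,0,-0.022]], delta_rot=[[0,0,0],[0,0,0],[0,0,0],[0,0,0],[0,0,0],[0,0,0],[0,0,0],[0,0,0]])

```text
clock: 16.18
eef_pos: [0.6445, 0.0992, 0.0547]
tool_rot: [0.854, 0.52, 0.003, 0.001]
ft_force: [-0.5, -0.4, -0.2]
grip_width: -0.0002
```

```bash
python3 - <<'E'
from h import *
o=bot.get_obs(); print(o['eef_pos'],o['ft_force'])
plan(tp(.047,-.034,.050),62.72)
E
```

```text
[0.64450952 0.09917756 0.05467503] [-0.48721153 -0.3652106  -0.21237649]
linear [-0.0014 -0.0991  0.0042] rot [ 0.29 -0.17 -0.  ]
```

Call:
jog_arm(jaw=[1,1,1,1,1,1,1,1], linear=[[-0.0014,-0.03,0],[-0.0014,-0.06,0],[-0.0014,-0.09,0],[-0.0014,-0.099,0],[-0.0014,-0.099,0.004],[-0.0014,-0.099,0.004],[-0.0014,-0.099,0.004],[-0.0014,-0.099,0.004]], delta_rot=[[0.3,-0.2,0],[0.3,-0.2,0],[0.3,-0.2,0],[0.3,-0.2,0],[0.3,-0.2,0],[0.3,-0.2,0],[0.3,-0.2,0],[0.3,-0.2,0]])

```text
clock: 16.85
eef_pos: [0.5561, 0.1427, 0.0487]
tool_rot: [0.854, 0.52, -0.001, -0.0]
ft_force: [-0.5, -0.2, 0.5]
grip_width: -0.0
```

```bash
python3 - <<'E'
from h import *
o=bot.get_obs(); print(o['eef_pos'],o['ft_force'],abs(o['joint_vel']).max())
plan(tp(.047,-.034,.034),62.72)
grab('wrist','w15')
E
```

```text
[0.55612931 0.14266614 0.04870289] [-0.47190224 -0.24729745  0.53493966] 0.003306675592325189
linear [ 0.0005 -0.0005  0.0147] rot [-0.09  0.1  -0.06]
```

View pics/w15.png

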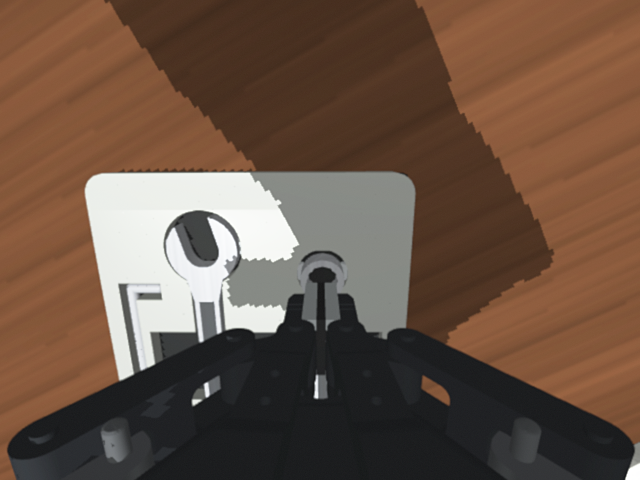

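Call:
jog_arm(jaw=[1,1,1,1,1,1,1,1], linear=[[0,-0.001,0.005],[0,-0.001,0.009],[0,-0.001,0.011],[0,-0.001,0.012],[0,-0.001,0.013],[0,-0.001,0.014],[0,-0.001,0.014],[0,-0.001,0.014]], delta_rot=[[0,0,0],[0,0,0],[0,0,0],[0,0,0],[0,0,0],[0,0,0],[0,0,0],[0,0,0]])

```text
clock: 17.57
eef_pos: [0.5541, 0.1435, 0.0347]
tool_rot: [0.854, 0.52, -0.001, -0.0]
ft_force: [0.3, -1.2, 0.9]
grip_width: 0.0003
```

Call:
jog_arm(jaw=[1,1,1,1,1,1,1,1], linear=[[0,0,0.0005],[0,0,0.001],[0,0,0.0015],[0,0,0.002],[0,0,0.0025],[0,0,0.003],[0,0,0.0035],[0,0,0.0035]], delta_rot=[[0,0,0],[0,0,0],[0,0,0],[0,0,0],[0,0,0],[0,0,0],[0,0,0],[0,0,0]])

```text
clock: 18.23
eef_pos: [0.5542, 0.1436, 0.0338]
tool_rot: [0.854, 0.52, -0.001, -0.0]
ft_force: [-5.3, -1.7, 16.5]
grip_width: -0.0002
```

Call:
jog_arm(jaw=[1,1,1,1,1,1,1,1], linear=[[0,0,0.0005],[0,0,0.001],[0,0,0.0015],[0,0,0.002],[0,0,0.0025],[0,0,0.003],[0,0,0.003],[0,0,0.003]], delta_rot=[[0,0,0],[0,0,0],[0,0,0],[0,0,0],[0,0,0],[0,0,0],[0,0,0],[0,0,0]])

```text
clock: 18.9
eef_pos: [0.5543, 0.1437, 0.0336]
tool_rot: [0.854, 0.52, -0.0, 0.0]
ft_force: [-10.9, -2.7, 32.5]
grip_width: 0.0002
```

Call:
jog_arm(jaw=[1,1,1,1,1,1,1,1], linear=[[0,0,-0.006],[0,0,-0.02],[0,0,-0.04],[0,0.03,-0.07],[-0.01,0.06,-0.1],[-0.02,0.09,-0.12],[-0.03,0.11,-0.12],[-0.03,0.11,-0.12]], delta_rot=[[0,0,0],[0,0,0],[0,0,0],[0,0,0],[0,0,0],[0,0,0],[0,0,0],[0,0,0]])

```text
clock: 19.57
eef_pos: [0.6418, 0.0629, 0.1497]
tool_rot: [0.855, 0.518, 0.001, 0.001]
ft_force: [0.6, -0.2, -1.4]
grip_width: -0.0002
```

```bash
python3 - <<'E'
from h import *
grab('wrist','w16a');grab('wrist','w16b')
c,im,d=grab('wrist','w16'); o=bot.get_obs(); print(o['eef_pos'],o['ft_force'],abs(o['joint_vel']).max())
heights('w16'); overlay('w16',np.load('tray.npy'),'w16o',(170,40,500,360),1.8)
E
```

```text
[0.63699873 0.06655909 0.14674016] [ 0.11100559 -0.01587249  0.37503673] 0.022618556650162616
Lhead [282.  77.] 16.4 [15.9 16.9]
Lhead2 [262.  63.] 15.9 [15.8 17. ]
Lheadn [301.  62.] 16.5 [16.  16.7]
Lshank+ [283. 105.] 16.7 [15.6 17.1]
Lshank- [285. 204.] 16.8 [16.2 17.5]
Lring [286. 229.] 16.8 [15.9 16.9]
Lring2 [272. 244.] 16.8 [16.1 17.4]
Lring3 [301. 244.] 16.5 [15.9 16.9]
Shead [362. 215.] 16.8 [15.8 17.1]
Sshank- [363. 197.] 16.6 [16.2 16.9]
Sshank+ [365. 112.] 16.7 [16.  17.1]
Sring [366.  90.] 6.5 [ 6.2 16.3]
deck+ [324.  56.] 15.6 [15.  16.1]
deck [317. 104.] 15.4 [14.8 15.9]
deck- [318. 244.] 15.6 [15.1 16. ]
```

View pics/w16o.png

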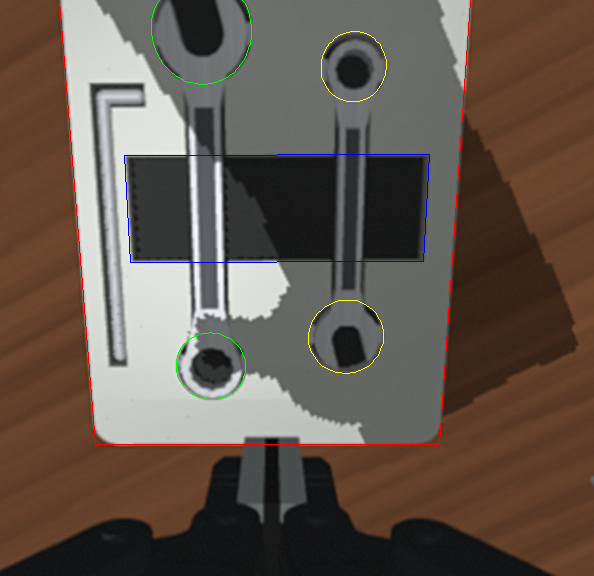

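```bash
python3 - <<'E'
from h import *
c,im,d=load('w16'); t=np.load('tray.npy');a=t[2]
uv=np.stack(np.meshgrid(np.arange(640),np.arange(330)),-1).reshape(-1,2); w=bydepth(c,uv,d)
q=(w[:,:2]-t[:2])@np.array([[np.cos(a),-np.sin(a)],[np.sin(a),np.cos(a)]])
def prof(y,xs,hw=.0035):
    for x in xs:
        k=(abs(q[:,0]-x)<.004)&(abs(q[:,1]-y)<hw)&(w[:,2]>.012); print(round(x*1000),k.sum(),(w[k,2].mean()*1000).round(2),end=' | ')
    print()
xs=np.array([-.05,-.04,-.03,-.01,.01,.03,.04,.05])
prof(.024,xs); prof(-.034,np.array([-.044,-.035,-.03,-.01,.01,.03,.035,.041])); prof(-.0,np.array([-.06,-.04,-.03,.03,.04,.06]))
# head/ring sides
for n,x,y in [('Lh+',.062,.0365),('Lh-',.062,.0115),('Lr+',-.066,.0352),('Lr-',-.066,.0128),('Sh+',-.05,-.0245),('Sh-',-.05,-.0435),('Sr+',.053,-.0252),('Sr-',.053,-.0428)]:
    k=(np.hypot(q[:,0]-x,q[:,1]-y)<.0017); print(n,k.sum(),(np.median(w[k,2])*1000).round(2))
E
```

```text
-50 122 58.13 | -40 93 16.56 | -30 103 16.49 | -10 107 16.43 | 10 118 16.52 | 30 119 16.41 | 40 124 16.52 | 50 125 16.28 | 
-44 92 16.36 | -35 97 16.33 | -30 101 16.34 | -10 108 16.52 | 10 119 16.44 | 30 121 16.39 | 35 120 16.41 | 41 120 16.37 | 
-60 91 15.38 | -40 109 15.38 | -30 106 15.51 | 30 112 15.21 | 40 124 15.44 | 60 128 15.26 | 
Lh+ 21 16.24
Lh- 22 16.34
Lr+ 12 16.58
Lr- 15 16.35
Sh+ 15 16.53
Sh- 14 16.31
Sr+ 24 16.43
Sr- 30 15.75
```

```bash
python3 - <<'E'
from h import *
c,im,d=grab('scene','s2'); a=load('scene0')[1]
df=(abs(im.astype(int)-a).max(2)>40).astype(np.uint8)
n,l,st,ce=cv2.connectedComponentsWithStats(df); print([s.tolist() for s in st[1:] if s[4]>60])
E
```

```text
[[349, 0, 155, 335, 27601], [534, 0, 12, 7, 68], [478, 31, 18, 24, 140], [500, 37, 13, 32, 106], [459, 39, 14, 18, 145], [486, 66, 12, 13, 101], [499, 71, 13, 11, 106], [469, 100, 171, 157, 5348], [633, 110, 7, 29, 102], [275, 203, 56, 42, 564], [374, 308, 49, 44, 892]]
```

View pics/s2.png

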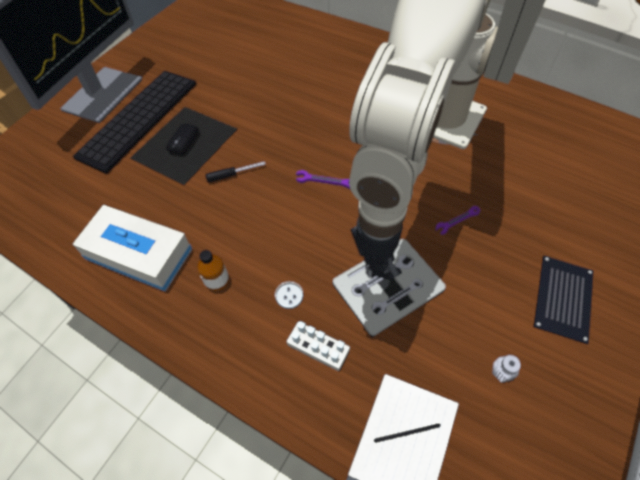

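Compared with the first scene picture, only the arm, its shadows and the large spanner's old place at about (300,223) have changed. The bystanders are where they were, and the arm is clear of the tray.

```bash
python3 -c "
from workcell import bot
o=bot.get_obs();print(o['clock'],o['ft_force'],o['eef_pos']);print(bot.job_done())"
```

```text
19.7667 [-0.10776664  0.59252855  0.06560641] [0.63669044 0.06709432 0.14661467]
the job is handed in; nothing more can be done
None
```

Both spanners are fully home in the tray and nothing is holding them; I handed the job in at 19.8 s.

**Large spanner:** I gripped it by the shank, turned it to match the tray and lowered it in the right way round. I then pressed it past its catches while still gripping it, up to about 23 N on the floor, and let go.

**Small spanner:** I pressed it with shut fingertips, first at the head, then at the ring. The last reading at the ring was about 33 N on the wrist sensor, with the spanner on its floor.

**Last checks:**
- **Heights:** Both spanners' tops measure about 1 mm above the deck along the shanks and at both ends, level to about 0.3 mm, as they should when home.
- **Odd readings:** Two depth readings disagreed. A point at the small ring's edge read 15.75 mm, about 0.7 mm below the rest. One patch by the large ring read 58 mm, because part of the gripper lay in the sample; the other readings there were normal.
- **Bystanders:** Comparing scene pictures from before and after showed changes only at the arm, its shadows and the large spanner's old place. The gripper was clear of everything at hand-in.

**Problem on the way:** my first estimate of the spanner's position in the grip was about 3 mm out. I caught this in a picture just above the recess and corrected it before inserting.

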